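# Release the gauge stop and hold a try square in its corner

### The arm

A 6-joint arm with a two-finger parallel gripper is mounted at the origin on a cart in front of the work surface, level with it; the furniture and walls round the work are solid. World frame = base frame: x ahead of the robot, y to its left, z up, the work surface at z = 0. Lengths are in mm, angles in rad, forces in N, time in s.
With the tool pointing down it reaches from about 350 to 975 mm from the base axis. Payload 7.1 kg.
Tool frame: the origin (TCP) lies at the centre of the arm's flange, where the gripper is bolted on; the fingertips stand 182 mm ahead of it and the grasp point (between the pads) lies 163 mm ahead of it; z points along the fingers, y is the line along which they close (so a half turn about z gives the same grasp; the last joint's range is limited). The gripper opens to 88 mm and grips with 3 to 60 N. Pads are 20 mm wide; open, the fingers measure 115 mm over their backs; the gripper's body (75 mm by 178 mm) begins 61 mm behind the grasp point.
Start: joints at [-1.188, 0.423, 1.63, -0, 1.089, -0.019], TCP at [244.438, -575.201, 404.675] pointing down, gripper open.
Joint ranges: [-3, 3], [-0.9, 2.11], [0.09, 2.58], [-1.31, 4.45], [0.11, 2.69], [-2.54, 2.54]. Speed limits (rad/s): [2.39, 2.39, 3.01, 3.14, 3.14, 3.14].

### API

Orientations are given as a rotation vector (axis times angle).
In Python, from workcell import readout, get_image, ctrl gives the robot as it stands.
- The arm moves only by the tool step_arm, never from a script. Its argument "targets" is a list that holds one entry, the list of rows, each a list of 7 numbers: the shift along the world's x, y, z as a fraction of full scale, then the turn, a rotation vector about the world's x, y, z as a fraction of full scale, then the opening, from 0 (shut) to 1 (fully open). In form: [[[dx, dy, dz, wx, wy, wz, claw], ...]]. A call has exactly 5 rows; each row shifts and turns the commanded pose from where the row before left it; what a row does not reach is not made up. Full scale, the value 1, is 0.05 m for a shift and 4 degrees for a turn. A row lasts 1/8 s, in which the tool goes at most 62.5 mm and 10.7 degrees, less where a joint would pass 70% of its speed; a pose out of reach is approached as far as the arm can. A call with a number of a shift or a turn outside -1 to 1 is refused whole. A call with a gripper value outside its range is refused whole. The fingers move at their own pace and stop on an object; the grip force is fixed at half the most. Time passes only in rows, so rows that do not move let the fingers close, or fill a call up. It gives the time, the measured TCP pose, the force, the opening and the grip force at its end, in the units of the state.
- readout.get_obs(): the state, without advancing time (a new reading comes with each control period).
- get_image(name): name is "scene" or "top"; returns a dict with "pixels" (384x512x3 uint8, red, green, blue), "intrinsics" (3x3 intrinsics, pixels), "extrinsics" (4x4, takes a point from world to camera coordinates). Camera axes: x right, y down, z forward; pixel columns grow to the right and rows downward; lengths in mm; the calibration is good to about 2 mm. A picture is of the moment at which its call begins. There is no depth.
- ctrl.close_job(): hands the job in; it is judged then, once.
The state is a dict: "t": time; "qpos": joint angles; "qvel": joint speeds; "joint_torque": joint torques, N m; "ee_pos": TCP position; "orientation": TCP orientation; "ft_force": force on the tool from outside, world axes, zero at the start; "moment": the same for the moment, N m; "width": finger opening in mm; "grasp_force": force on a finger pad.
Only numpy, scipy, OpenCV 4.12 (cv2) and the standard library are available. Lean on these libraries where they do the work, as an engineer would, in place of code of your own. Each camera call takes 0.05 s, during which the arm holds its last target. There are 200 camera calls.

### The job

Press the sprung stop knob on the squareness gauge down, turn it counter-clockwise (seen from above) as far as it goes so that its stop bar swings out of the corner, and let it spring up again. Then pick up the try square by its blade and press it into the corner between base plate and upright, at about the middle of the upright's width, so that the underside of its stock bears on the plate and the outer edge of its blade bears on the upright, both flat. Finish while still gripping the square and pushing it firmly against both faces; do not let go, and do not disturb the petri dish, timer, beaker or bottle.

Things in the scene. Friction and masses are not known exactly. Their poses are not given: they have to be found in the camera images.
- square: loose steel try square, 0.25-0.5 kg, standing on its stock. Origin: outer corner (heel), mid-thickness. Dark stock from the heel along -x: 85 long, 22 thick (y), 22 high. Blade rises at the heel: x -28 to 0, 10 thick (y), top z 125. Faces to seat: blade's outer edge x = 0 (looks to +x) and underside z = 0. Grip the blade across y near x -14, z 105
- upright: fixed steel upright of the gauge: 16 thick, 50 wide (y -25 to 25), 80 high above the base plate. Origin: foot of its front face, mid-width, at the plate's top (16 above the worktop): the corner. +x points into the upright, away from the robot; z up; front face x = 0. The square is home when its frame coincides with this one
- base_plate: fixed steel base plate of the gauge on small feet, 125 x 182 x 12; its top is z = 0 of this frame, 16 above the worktop; same origin and axes as the upright; reaches x -100 to 25, y -122 to 60. Friction on the plate takes up part of a sideways push on the square, so push on to some 15 N
- knob_grip (a point): height to grip on the stop knob's axis, 10 below the top of its black wing (13 thick in x, 40 long in y, 32 high). In the upright's frame at x -11, y -95, z 66.5 while up; turns and sinks with the knob. A steel stop bar (12 wide, 10 high, 25 above the plate) runs 116 from the axis along this point's +y: at first across the corner, 5 to 17 before the upright
- plunger (a joint): how far the sprung knob is pressed down (m): 0 up, 0.005 fully down. The spring takes about 3 N at the top and 6 N fully down; it springs up by itself where it is not held under the catch
- selector (a joint): turn of the stop knob (rad), counter-clockwise from above: 0 at the start (wing and bar along the upright's y, bar across the corner), 1.32 at the end stop (bar toward the robot, corner clear). Locked at 0 while up; turns freely pressed 3.5 mm or more; a catch holds it down from 0.1 to 1.2, past 1.2 springs up, locked
- petri_dish: petri dish 60 across, 15 high, loose bystander; origin under its centre
- timer: bench timer 66 x 66 x 17, loose bystander; origin under its centre
- beaker: glass beaker 66 across, 86 high, loose bystander; origin under its centre
- bottle: small glass bottle with screw cap 56 across, 104 high, loose bystander; origin under its centre
There are look-alikes about, which are no part of the job. There is more than one size of the square; the job needs the larger.

How it is judged (in metres and radians):
On the way, in this order (a step that is already met when the one before it is completed fails the run):
1. the stop knob is pressed down, not yet turned (value of joint plunger above 0.003 m and value of joint selector below 0.3 rad), for 0.05 s.
2. the knob is turned to its end and has sprung up (value of joint selector above 1.15 rad and value of joint plunger below 0.0015 m), for 0.2 s.
3. the square is gripped and pressed into the corner against both faces (x of square in the frame of upright between -0.003 and 0.003 m and z of square in the frame of upright between -0.003 and 0.003 m and y of square in the frame of upright between -0.015 and 0.015 m and angle between the z axis of square and the z axis of upright, either way round below 0.03 rad and angle between the x axis of square and the x axis of upright, either way round below 0.035 rad and contact force between square and upright above 2 N and contact force between square and base_plate above 1.5 N and contact force between the fingers and square above 3 N), for 0.2 s.
At the end, for the whole second after the job is handed in: Knob up (1.5 mm) and past 1.15 rad. Square's heel within 3 mm of the corner, 15 mm of mid-width, blade parallel to the upright within 0.03 rad, stock in line within 0.035 rad; over 2 N on the upright, over 1.5 N on the plate, fingers gripping it with over 3 N, at rest (all of step 2 and all of step 3 and linear speed of square below 0.01 m/s); the arm keeps its last pose, push and grip.
It fails at once if the petri dish, timer, beaker or bottle is moved by more than 20 mm (distance of any of petri_dish, timer, beaker, bottle from where it was at the start of the episode above 0.02 m).
It also fails if it takes over 72 s, if anything falls off the work surface, if the arm or the gripper's body presses on something with over 40 N, if the wrist force passes 120 N, or if a joint passes its speed limit or range.

## Working session

There is one attempt and no reset: what is moved stays moved. The work goes in short steps, Python scripts to look and compute and a tool call to move; the robot and the scene stay as the last step left them, time stands still between calls to the robot, and variables do not carry over. Pictures are saved under pics/ and viewed, at most 10 in all, crops included, and the job is handed in when it is done.

Besides the shell and the picture viewer there is one more tool, called after "Emit:" by a JSON object that holds its "api" and its "payload". step_arm: Moves the arm, as the interface text tells. Shift numbers are shares of 0.05 m and turn numbers shares of 4 degrees, none past 1 either way. Its arguments: {"type":"object","properties":{"targets":{"type":"array"}},"required":["targets"]}

```bash
mkdir -p pics; python3 - <<'E'
from workcell import readout,get_image
import cv2,numpy as np
for n in("scene","top"):
    d=get_image(n);cv2.imwrite(f"pics/{n}0.png",cv2.resize(d["pixels"][:,:,::-1],(800,600),interpolation=cv2.INTER_CUBIC))
    np.savez(f"{n}0.npz",p=d["pixels"],K=d["intrinsics"],E=d["extrinsics"]);print(n,d["intrinsics"],d["extrinsics"])
print(readout.get_obs())
E
```

```text
scene [[414.20142964   0.         256.49318409]
 [  0.         414.20142964 189.1140843 ]
 [  0.           0.           1.        ]] [[-6.64824925e-01 -7.46995755e-01 -2.27176063e-03  2.98548698e+02]
 [-5.39066455e-01  4.81869078e-01 -6.90803553e-01  3.73215321e+02]
 [ 5.17122013e-01 -4.58038790e-01 -7.23038928e-01  8.62618470e+02]
 [ 0.00000000e+00  0.00000000e+00  0.00000000e+00  1.00000000e+00]]
top [[450.96534618   0.         252.68279769]
 [  0.         450.96534618 191.25309545]
 [  0.           0.           1.        ]] [[ 2.12645204e-02 -9.99647962e-01 -1.58673508e-02 -6.03807123e+01]
 [-9.89728994e-01 -1.88041027e-02 -1.41714234e-01  5.59529716e+02]
 [ 1.41365973e-01  1.87178624e-02 -9.89780432e-01  1.08783370e+03]
 [ 0.00000000e+00  0.00000000e+00  0.00000000e+00  1.00000000e+00]]
{'t': 0.1, 'qpos': array([-1.18800980e+00,  4.23789469e-01,  1.63059170e+00, -5.48199125e-06,
        1.08858385e+00, -1.89843166e-02]), 'qvel': array([ 2.43293177e-04, -3.19599675e-03, -2.65730100e-04, -5.77103298e-04,
        9.77286104e-04, -7.92626343e-05]), 'joint_torque': array([ 1.48381541e-04, -5.45616102e+01, -2.74323714e+01,  6.45027962e-02,
        1.87455013e-02, -2.06706000e-05]), 'ee_pos': array([ 244.34761434, -574.99405886,  403.97220786]), 'orientation': array([-3.07709358e+00, -6.26598814e-01,  3.97297347e-04]), 'ft_force': array([-0.27197464, -0.59630795, -0.18508564]), 'moment': array([-0.006165  ,  0.02879401, -0.00306055]), 'grasp_force': 0.0, 'width': 87.98623769775851}
```

View pics/scene0.png

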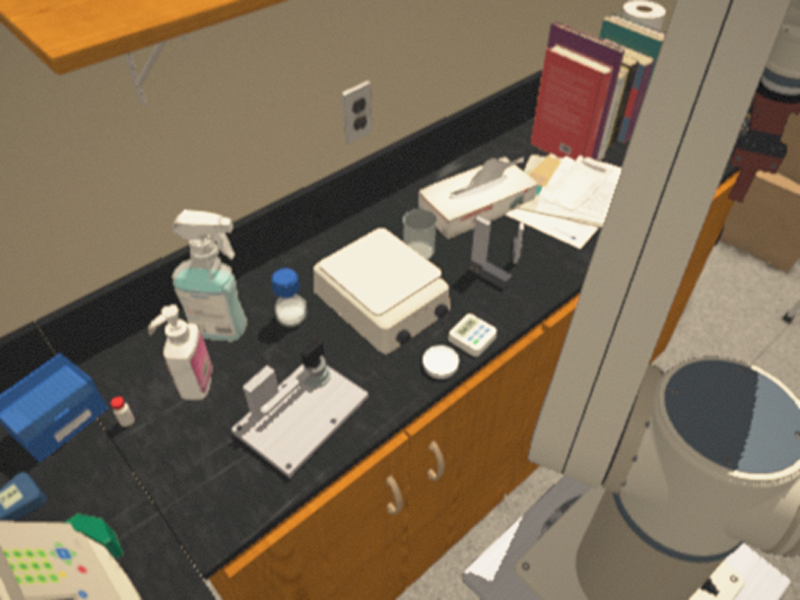

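View pics/top0.png

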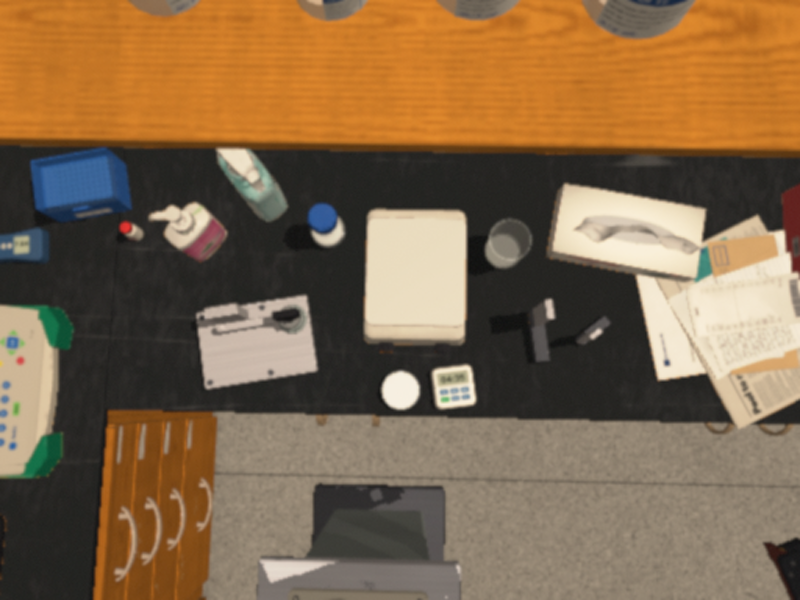

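Scene: gauge plate at scene (300,415) / top (257,340). Two squares: candidate A at scene (485,250) / top (541,330), candidate B at scene (518,245) / top (593,330). A looks much larger (tall blade, long stock). I'll enlarge to confirm.

```bash
python3 - <<'E'
import cv2,numpy as np
def crop(n,x,y,w,h,s):
    p=np.load(n+"0.npz")["p"][y:y+h,x:x+w,::-1]
    o=cv2.resize(p,(w*s,h*s),interpolation=cv2.INTER_CUBIC)
    for i in range(0,w,10):
        cv2.line(o,(i*s,0),(i*s,6 if i%50 else 14),(0,255,255),1)
        if i%20==0: cv2.putText(o,str(x+i),(i*s,24),0,.35,(0,255,255),1)
    for i in range(0,h,10):
        cv2.line(o,(0,i*s),(6,i*s),(0,255,255),1)
        if i%20==0: cv2.putText(o,str(y+i),(8,i*s+4),0,.35,(0,255,255),1)
    return o
a=crop("scene",292,130,50,60,8);b=crop("top",310,180,50,60,8)  # 400x480 each
b=crop("top",330,185,50,60,8)
b=crop("top",330,185,65,60,6);a=crop("scene",292,130,50,60,8)
b=cv2.copyMakeBorder(b,0,480-360,0,0,cv2.BORDER_CONSTANT)
cv2.imwrite("pics/sq.png",np.hstack([a,b]))
a=crop("scene",145,215,95,90,8);cv2.imwrite("pics/gs.png",a[:600])
a=crop("top",120,183,90,70,8);cv2.imwrite("pics/gt.png",a)
E
```

```text
(no output)
```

View pics/sq.png

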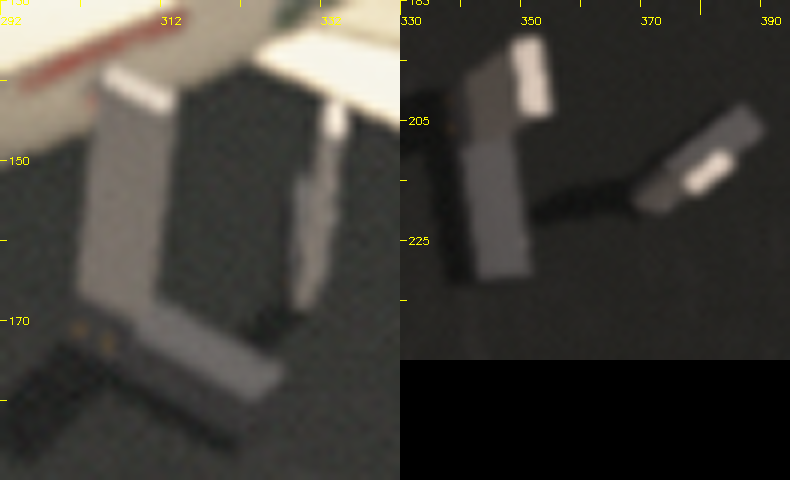

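View pics/gs.png

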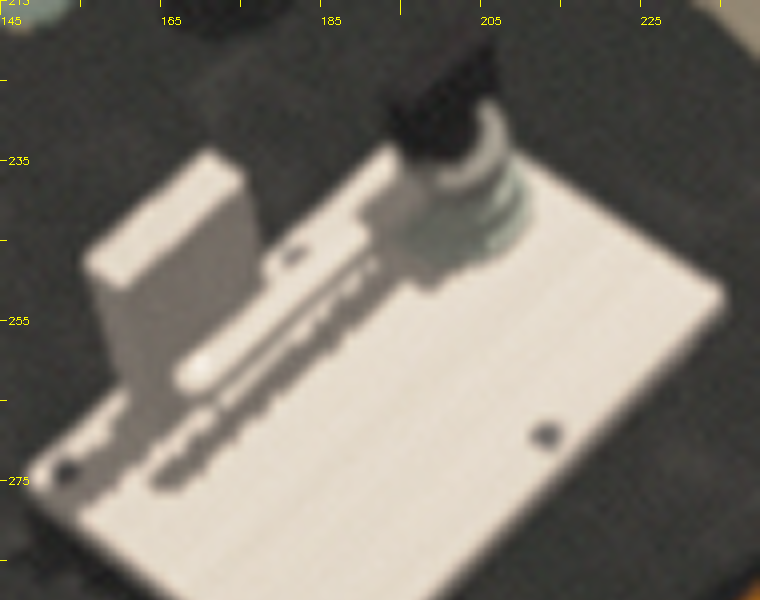

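View pics/gt.png

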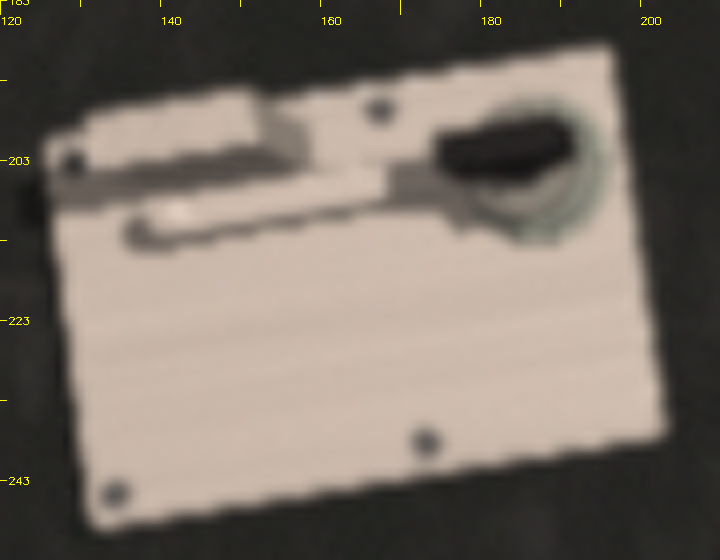

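A is the large square: its blade top is at scene (309,141) / top (352,198) and its stock runs toward the robot. B is clearly smaller, with its blade top at top (381,213). Next I fit both poses.

```bash
cat > fit.py <<'E'
import numpy as np
from scipy.optimize import least_squares
C={n:np.load(n+"0.npz") for n in("scene","top")}
def proj(n,P):
    q=P@C[n]["E"][:3,:3].T+C[n]["E"][:3,3]; q=q@C[n]["K"].T; return q[:,:2]/q[:,2:]
def world(p,L): # p=x,y,yaw,z
    c,s=np.cos(p[2]),np.sin(p[2]); L=np.asarray(L,float)
    return np.c_[p[0]+c*L[:,0]-s*L[:,1],p[1]+s*L[:,0]+c*L[:,1],p[3]+L[:,2]]
def fit(obs,p0,z):
    f=lambda p:np.concatenate([(proj(n,world([*p,z],o[:,:3]))-o[:,3:]).ravel() for n,o in obs.items()])
    r=least_squares(f,p0,x_scale=[1,1,.01],loss="soft_l1");return r.x,r.fun.reshape(-1,2)
E
python3 - <<'E'
from fit import *
np.set_printoptions(precision=2,suppress=True)
c=lambda x,y,s,a,b:((x+.5)/s-.5+a,(y+.5)/s-.5+b)
T=lambda x,y:c(x,y,8,120,183); S=lambda x,y:c(x,y,8,145,215)
g={"top":np.array([(25,60,0,*T(45,140)),(25,-122,0,*T(612,43)),(-100,-122,0,*T(668,435)),(-100,60,0,*T(95,530))]),
"scene":np.array([(25,60,0,*S(28,475)),(-100,-122,0,*S(725,295)),(0,25,80,*S(122,288)),(0,-25,80,*S(245,182)),(16,-25,80,*S(207,150)),(16,25,80,*S(85,260))])}
print(fit(g,[600,150,0],16))
for k in g: print(k,fit({k:g[k]},[600,150,0],16)[0])
T=lambda x,y:c(x-400,y,6,330,185); S=lambda x,y:c(x,y,8,292,130)
q={"top":np.array([(0,5,125,*T(510,40)),(0,-5,125,*T(540,38)),(-28,-5,125,*T(553,115)),(-28,5,125,*T(523,118)),(-85,11,22,*T(478,278)),(-85,-11,22,*T(531,275))]),
"scene":np.array([(0,5,125,*S(100,85)),(0,-5,125,*S(108,65)),(-28,-5,125,*S(178,97)),(-28,5,125,*S(165,115)),(-85,-11,22,*S(285,372)),(-85,11,22,*S(250,402))])}
print(fit(q,[600,-250,0],0))
for k in q: print(k,fit({k:q[k]},[600,-250,0],0)[0])
E
```

```text
(array([522.1 , 212.01,   0.18]), array([[ 0.49, -0.28],
       [-0.07,  0.35],
       [ 0.02, -0.25],
       [ 0.23, -0.39],
       [-0.51,  0.39],
       [ 0.3 , -0.12],
       [-0.07,  0.26],
       [ 0.21, -0.29],
       [ 0.22,  0.41],
       [-0.22,  0.27]]))
top [521.59 212.52   0.19]
scene [522.54 211.71   0.18]
(array([ 552.07, -276.12,    0.13]), array([[ 0.62,  0.51],
       [-0.05,  0.37],
       [-0.52, -0.44],
       [ 0.14, -0.47],
       [ 0.23,  0.37],
       [ 0.15, -0.08],
       [-0.52, -0.52],
       [ 0.56,  0.29],
       [-0.2 ,  0.41],
       [-0.64, -0.12],
       [-0.03,  0.05],
       [ 0.1 ,  0.29]]))
top [ 552.18 -276.      0.13]
scene [ 552.01 -276.4     0.13]
```

Emit:
{"api": "step_arm", "payload": {"targets": [[[0.28,0.69,-0.06,0,0,0.97,1],[0.28,0.69,-0.06,0,0,0.97,1],[0.28,0.69,-0.06,0,0,0.97,1],[0.28,0.69,-0.06,0,0,0.97,1],[0.28,0.69,-0.06,0,0,0.97,1]]]}}

```text
t: 0.72
ee_pos: [314.7, -401.5, 389.3]
orientation: [-2.927, -1.139, 0.0]
ft_force: [-0.4, -0.3, -0.5]
width: 88.0
grasp_force: 0.0
```

Emit:
{"api": "step_arm", "payload": {"targets": [[[0.28,0.69,-0.06,0,0,0.97,1],[0.28,0.69,-0.06,0,0,0.97,1],[0.28,0.69,-0.06,0,0,0.97,1],[0.28,0.69,-0.06,0,0,0.97,1],[0.28,0.69,-0.06,0,0,0.97,1]]]}}

```text
t: 1.35
ee_pos: [384.6, -229.0, 374.5]
orientation: [-2.693, -1.617, 0.0]
ft_force: [0.9, 0.1, 1.0]
width: 87.4
grasp_force: 0.0
```

Emit:
{"api": "step_arm", "payload": {"targets": [[[0.28,0.69,-0.06,0,0,0.97,1],[0.28,0.69,-0.06,0,0,0.97,1],[0.28,0.69,-0.06,0,0,0.97,1],[0.28,0.69,-0.06,0,0,0.97,1],[0.28,0.69,-0.06,0,0,0.97,1]]]}}

```text
t: 1.98
ee_pos: [454.7, -56.5, 359.4]
orientation: [-2.383, -2.047, 0.0]
ft_force: [0.9, 0.3, 0.8]
width: 88.0
grasp_force: 0.0
```

Emit:
{"api": "step_arm", "payload": {"targets": [[[0.28,0.69,-0.06,0,0,0.97,1],[0.28,0.69,-0.06,0,0,0.97,1],[0.28,0.69,-0.06,0,0,0.97,1],[0.28,0.69,-0.06,0,0,0.97,1],[0.28,0.69,-0.06,0,0,0.97,1]]]}}

```text
t: 2.6
ee_pos: [524.7, 116.0, 344.3]
orientation: [-2.003, -2.42, 0.001]
ft_force: [0.2, -0.4, -0.5]
width: 87.7
grasp_force: 0.0
```

```bash
cat >> fit.py <<'E'
G=[522.1,212.0,0.185,16]; Q=[552.1,-276.1,0.13,0]
from workcell import readout
from scipy.spatial.transform import Rotation as R
def st():
    o=readout.get_obs(); m=R.from_rotvec(o["orientation"]).as_matrix()
    print("t",o["t"],"pos",o["ee_pos"].round(1),"yaw_y",np.degrees(np.arctan2(m[1,1],m[0,1])).round(2),"z",m[:,2].round(4),"F",o["ft_force"].round(1),"M",o["moment"].round(2),"w",round(o["width"],1),"g",round(o["grasp_force"],1))
    return o,m
E
python3 - <<'E'
from fit import *
st();print("knob",world(G,[(-11,-95,66.5)]))
E
```

```text
t 2.6 pos [524.7 116.  344.3] yaw_y 10.76 z [-5.e-04 -1.e-04 -1.e+00] F [ 0.2 -0.4 -0.5] M [ 0.01 -0.06  0.01] w 87.7 g 0.0
knob [[528.76262193 116.59764432  82.5       ]]
```

Emit:
{"api": "step_arm", "payload": {"targets": [[[0.08,0.02,-0.4,0,0,0,1],[0,0,-0.5,0,0,0,1],[0,0,-0.5,0,0,0,1],[0,0,-0.4,0,0,0,1],[0,0,-0.18,0,0,0,1]]]}}

```text
t: 3.22
ee_pos: [528.0, 115.7, 244.4]
orientation: [-2.005, -2.416, 0.003]
ft_force: [0.0, -0.2, -0.4]
width: 87.8
grasp_force: 0.0
```

```bash
python3 - <<'E'
from fit import *
from workcell import get_image
import cv2
st()
a=get_image("scene")["pixels"][190:290,150:250,::-1];b=get_image("top")["pixels"][170:250,130:230,::-1]
b=cv2.copyMakeBorder(b,0,20,0,0,cv2.BORDER_CONSTANT)
cv2.imwrite("pics/k1.png",cv2.resize(np.hstack([a,b]),None,fx=4,fy=4,interpolation=cv2.INTER_CUBIC))
E
```

```text
t 3.225 pos [528.  115.7 244.4] yaw_y 10.62 z [-2.2e-03 -4.0e-04 -1.0e+00] F [ 0.  -0.2 -0.4] M [-0.04 -0.07 -0.05] w 87.8 g 0.0
```

View pics/k1.png

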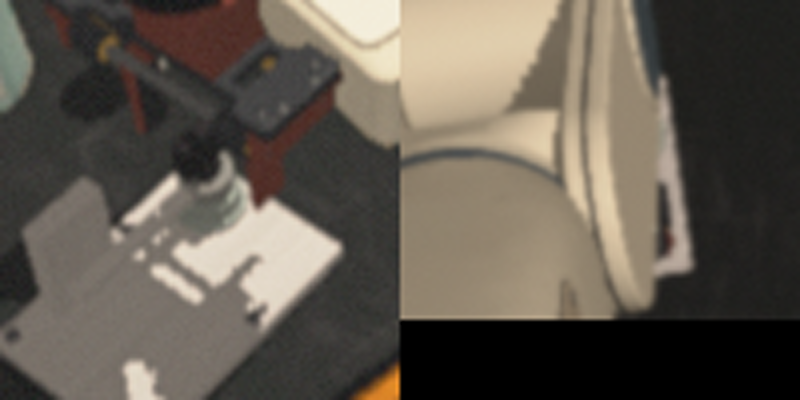

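The scene crop shows the fingers on both sides of the black wing at (200,155). Now I close on it.

Emit:
{"api": "step_arm", "payload": {"targets": [[[0,0,0,0,0,0,0],[0,0,0,0,0,0,0],[0,0,0,0,0,0,0],[0,0,0,0,0,0,0],[0,0,0,0,0,0,0]]]}}

```text
t: 3.95
ee_pos: [528.5, 115.8, 245.8]
orientation: [2.006, 2.417, 0.0]
ft_force: [-0.1, -0.4, 0.6]
width: 40.8
grasp_force: 0.0
```

Emit:
{"api": "step_arm", "payload": {"targets": [[[0,0,0,0,0,0,0],[0,0,0,0,0,0,0],[0,0,0,0,0,0,0],[0,0,0,0,0,0,0],[0,0,0,0,0,0,0]]]}}

```text
t: 4.58
ee_pos: [529.4, 116.0, 245.9]
orientation: [2.005, 2.416, 0.004]
ft_force: [5.4, 1.5, -4.3]
width: 12.8
grasp_force: 30.0
```

Emit:
{"api": "step_arm", "payload": {"targets": [[[0.02,0,-0.04,0,0,0,0],[0,0,-0.04,0,0,0,0],[0,0,-0.04,0,0,0,0],[0,0,0,0,0,0,0],[0,0,0,0,0,0,0]]]}}

```text
t: 5.2
ee_pos: [530.0, 116.0, 240.6]
orientation: [2.006, 2.417, 0.002]
ft_force: [1.5, 1.1, 10.4]
width: 12.7
grasp_force: 30.0
```

Emit:
{"api": "step_arm", "payload": {"targets": [[[0,0,0,0,0,0.8,0],[0,0,0,0,0,0.8,0],[0,0,0,0,0,0.8,0],[0,0,0,0,0,0.8,0],[0,0,0,0,0,0.8,0]]]}}

```text
t: 5.82
ee_pos: [530.3, 116.1, 240.7]
orientation: [1.647, 2.673, 0.004]
ft_force: [2.9, 2.6, 7.8]
width: 12.7
grasp_force: 30.0
```

Emit:
{"api": "step_arm", "payload": {"targets": [[[0,0,0,0,0,0.8,0],[0,0,0,0,0,0.8,0],[0,0,0,0,0,0.8,0],[0,0,0,0,0,0.8,0],[0,0,0,0,0,0.8,0]]]}}

```text
t: 6.45
ee_pos: [530.6, 116.3, 240.7]
orientation: [1.259, 2.875, 0.005]
ft_force: [3.8, 3.7, 6.6]
width: 12.6
grasp_force: 30.0
```

```bash
python3 -c "
from fit import *
st()"
```

```text
t 6.45 pos [530.6 116.3 240.7] yaw_y 42.71 z [ 0.0041  0.0013 -1.    ] F [3.8 3.7 6.6] M [ 0.8  -0.9  -0.09] w 12.6 g 30.0
```

Emit:
{"api": "step_arm", "payload": {"targets": [[[0,0,0,0,0,1,0],[0.01,0.01,0,0,0,1,0],[0,0,0,0,0,1,0],[0,0,0,0,0,1,0],[0,0,0,0,0,1,0]]]}}

```text
t: 7.08
ee_pos: [531.2, 116.9, 240.7]
orientation: [0.74, 3.049, 0.004]
ft_force: [3.1, 4.6, 7.3]
width: 12.9
grasp_force: 30.0
```

Emit:
{"api": "step_arm", "payload": {"targets": [[[0,0,0,0,0,1,0],[0,0,0,0,0,1,0],[0,0,0,0,0,1,0],[0,0,0,0,0,1,0],[0,0,0,0,0,0.8,0]]]}}

```text
t: 7.7
ee_pos: [531.3, 117.4, 240.8]
orientation: [0.222, 3.129, 0.004]
ft_force: [4.5, 8.6, 6.3]
width: 12.8
grasp_force: 30.0
```

```bash
python3 -c "
from fit import *
st()"
```

```text
t 7.7 pos [531.3 117.4 240.8] yaw_y 81.89 z [ 0.0047  0.0025 -1.    ] F [4.5 8.6 6.3] M [ 1.85 -0.92 -0.02] w 12.8 g 30.0
```

Emit:
{"api": "step_arm", "payload": {"targets": [[[0,0.02,0,0,0,0.8,0],[0,0,0,0,0,0.4,0],[0,0,0,0,0,0.2,0],[0,0,0,0,0,0,0],[0,0,0,0,0,0,0]]]}}

```text
t: 8.32
ee_pos: [531.3, 117.9, 240.7]
orientation: [0.072, 3.136, 0.003]
ft_force: [4.5, 3.5, 5.1]
width: 12.9
grasp_force: 30.0
```

```bash
python3 -c "
from fit import *
st()"
```

```text
t 8.325 pos [531.3 117.9 240.7] yaw_y 87.36 z [ 0.0046  0.0018 -1.    ] F [4.5 3.5 5.1] M [ 0.9  -1.01 -0.36] w 12.9 g 30.0
```

Emit:
{"api": "step_arm", "payload": {"targets": [[[0,0,0.06,0,0,0,0],[0,0,0.06,0,0,0,0],[0,0,0,0,0,0,0],[0,0,0,0,0,0,0],[0,0,0,0,0,0,0]]]}}

```text
t: 8.95
ee_pos: [531.1, 117.8, 245.8]
orientation: [0.072, 3.137, 0.003]
ft_force: [6.9, 5.1, -2.5]
width: 12.8
grasp_force: 30.0
```

```bash
python3 -c "
from fit import *
st()"
```

```text
t 8.95 pos [531.1 117.8 245.8] yaw_y 87.36 z [ 0.0039  0.0016 -1.    ] F [ 6.9  5.1 -2.5] M [ 1.   -1.45 -0.35] w 12.8 g 30.0
```

Emit:
{"api": "step_arm", "payload": {"targets": [[[0,0,0,0,0,0,0.4],[0,0,0,0,0,0,0.4],[0,0,0,0,0,0,0.4],[0,0,0,0,0,0,0.4],[0,0,0.2,0,0,0,0.4]]]}}

```text
t: 9.57
ee_pos: [529.5, 117.2, 255.4]
orientation: [-0.071, -3.139, 0.001]
ft_force: [-0.5, 0.1, 0.3]
width: 35.3
grasp_force: 0.0
```

Emit:
{"api": "step_arm", "payload": {"targets": [[[0,0,0.5,0,0,0,0.4],[0,0,0.6,0,0,0,0.4],[0,0,0.6,0,0,0,0.4],[0,0,0,0,0,0,0.4],[0.02,-0.9,0,0,0,0,0.4]]]}}

```text
t: 10.2
ee_pos: [530.9, 73.4, 340.9]
orientation: [0.065, 3.14, 0.001]
ft_force: [-0.4, -0.9, -0.1]
width: 35.1
grasp_force: 0.0
```

```bash
python3 - <<'E'
from fit import *
st()
P=[C[n]["K"]@C[n]["E"][:3] for n in("scene","top")]
import cv2
X=cv2.triangulatePoints(P[0],P[1],np.array([333.5,145.]),np.array([381.,213.]));print("B top",(X[:3]/X[3]).T)
print("grip",world(Q,[(-14,0,105)]))
from workcell import get_image
a=get_image("scene")["pixels"][190:290,140:250,::-1]
b=get_image("scene")["pixels"][120:220,270:360,::-1]
cv2.imwrite("pics/k2.png",cv2.resize(np.hstack([a,b]),None,fx=4,fy=4,interpolation=cv2.INTER_CUBIC))
E
```

```text
t 10.2 pos [530.9  73.4 340.9] yaw_y 87.62 z [ 1.1e-03  4.0e-04 -1.0e+00] F [-0.4 -0.9 -0.1] M [ 0.02 -0.2  -0.  ] w 35.1 g 0.0
B top [[ 507.08947038 -355.56680564   85.60066382]]
grip [[ 538.21813349 -277.914878    105.        ]]
```

View pics/k2.png

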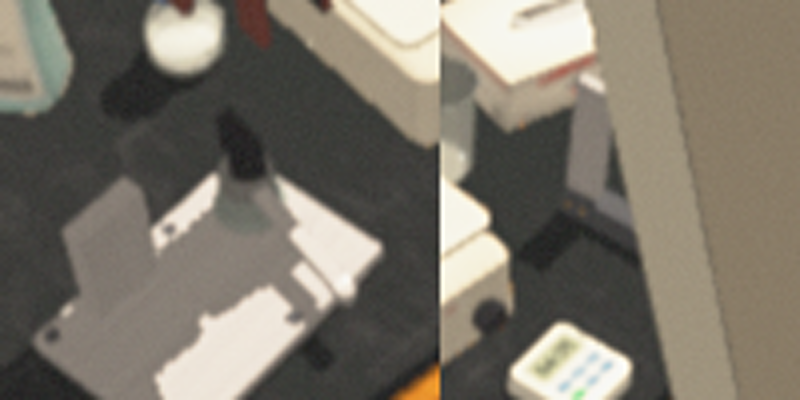

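The corner is clear: the bar now points toward the robot at crop (345,285), and the wing has turned. Square A is still in place. Moving on to it.

Emit:
{"api": "step_arm", "payload": {"targets": [[[0.02,-1,0,0,0,0.36,0.4],[0.02,-1,0,0,0,0.36,0.4],[0.02,-1,0,0,0,0.36,0.4],[0.02,-1,0,0,0,0.36,0.4],[0.02,-1,0,0,0,0.36,0.4]]]}}

```text
t: 10.92
ee_pos: [535.7, -178.8, 339.9]
orientation: [0.128, -3.138, -0.001]
ft_force: [0.2, 0.4, -0.2]
width: 35.2
grasp_force: 0.0
```

Emit:
{"api": "step_arm", "payload": {"targets": [[[0.02,-1,0,0,0,0.36,0.4],[0.02,-1,0,0,0,0.36,0.4],[0,0,0,0,0,0,0.4],[0,0,-0.2,0,0,0,0.4],[0,0,0,0,0,0,0.4]]]}}

```text
t: 11.55
ee_pos: [537.6, -276.1, 329.1]
orientation: [0.207, -3.132, -0.003]
ft_force: [0.2, -0.1, 0.2]
width: 35.1
grasp_force: 0.0
```

```bash
python3 - <<'E'
from fit import *
st()
from workcell import get_image
import cv2
a=get_image("scene")["pixels"][100:220,270:370,::-1]
b=get_image("top")["pixels"][150:270,300:400,::-1]
cv2.imwrite("pics/s1.png",cv2.resize(np.hstack([a,b]),None,fx=4,fy=4,interpolation=cv2.INTER_CUBIC))
E
```

```text
t 11.55 pos [ 537.6 -276.1  329.1] yaw_y 97.57 z [-0.0026  0.0017 -1.    ] F [ 0.2 -0.1  0.2] M [ 0.1  -0.09 -0.03] w 35.1 g 0.0
```

View pics/s1.png

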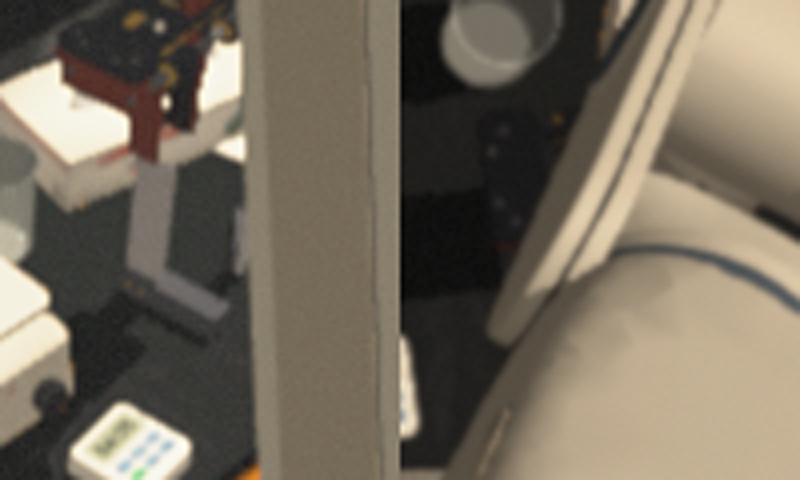

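The gripper is over blade A: the fingers are at scene crop (145,130) and the blade top is just below them. I descend and close.

Emit:
{"api": "step_arm", "payload": {"targets": [[[0,0,-0.5,0,0,0,0.4],[0,0,-0.5,0,0,0,0.4],[0,0,-0.25,0,0,0,0.4],[0,0,0,0,0,0,0.4],[0,0,0,0,0,0,0.4]]]}}

```text
t: 12.28
ee_pos: [538.4, -277.7, 269.0]
orientation: [-0.206, 3.134, -0.001]
ft_force: [0.8, 0.2, -0.3]
width: 35.1
grasp_force: 0.0
```

Emit:
{"api": "step_arm", "payload": {"targets": [[[0,0,0,0,0,0,0],[0,0,0,0,0,0,0],[0,0,0,0,0,0,0],[0,0,0,0,0,0,0],[0,0,0,0,0,0,0]]]}}

```text
t: 12.9
ee_pos: [538.0, -277.7, 268.5]
orientation: [-0.205, 3.135, -0.0]
ft_force: [-1.3, 0.3, 4.2]
width: 9.9
grasp_force: 30.0
```

```bash
python3 -c "
from fit import *
st()"
```

```text
t 12.9 pos [ 538.  -277.7  268.5] yaw_y 97.49 z [ 3.e-04 -1.e-04 -1.e+00] F [-1.3  0.3  4.2] M [ 0.35 -0.05 -0.04] w 9.9 g 30.0
```

Emit:
{"api": "step_arm", "payload": {"targets": [[[0,0,0.2,0,0,0,0],[0,0,0.6,0,0,0,0],[0,0,0.8,0,0,0,0],[0,0,0.7,0,0,0,0],[0,0,0.3,0,0,0,0]]]}}

```text
t: 13.52
ee_pos: [538.1, -277.8, 400.1]
orientation: [-0.205, 3.133, -0.002]
ft_force: [0.3, -0.1, -4.6]
width: 10.1
grasp_force: 30.0
```

Emit:
{"api": "step_arm", "payload": {"targets": [[[-0.02,0.2,0,0,0,0,0],[-0.05,0.4,0,0,0,0.1,0],[-0.1,0.7,0,0,0,0.1,0],[-0.1,0.8,0,0,0,0.1,0],[-0.1,0.8,0,0,0,0.1,0]]]}}

```text
t: 14.15
ee_pos: [518.2, -130.3, 396.4]
orientation: [0.25, -3.128, -0.002]
ft_force: [0.2, 0.6, -5.5]
width: 9.8
grasp_force: 30.0
```

Emit:
{"api": "step_arm", "payload": {"targets": [[[-0.1,0.8,0,0,0,0.1,0],[-0.1,0.8,0,0,0,0.1,0],[-0.1,0.8,0,0,0,0.1,0],[-0.1,0.8,0,0,0,0.1,0],[-0.1,0.8,0,0,0,0,0]]]}}

```text
t: 14.78
ee_pos: [492.8, 69.4, 396.6]
orientation: [0.294, -3.125, -0.0]
ft_force: [-0.2, -0.8, -3.8]
width: 9.4
grasp_force: 30.0
```

Emit:
{"api": "step_arm", "payload": {"targets": [[[-0.1,0.8,0,0,0,0,0],[-0.1,0.8,0,0,0,0,0],[-0.05,0.6,0,0,0,0,0],[-0.04,0.36,0,0,0,0,0],[0,0,0,0,0,0,0]]]}}

```text
t: 15.4
ee_pos: [479.1, 196.3, 397.3]
orientation: [0.296, -3.126, 0.001]
ft_force: [-0.7, -0.0, -5.1]
width: 9.9
grasp_force: 30.0
```

```bash
python3 -c "
from fit import *
st()"
```

```text
t 15.4 pos [479.1 196.3 397.3] yaw_y 100.83 z [-1.7e-03 -7.0e-04 -1.0e+00] F [-0.7 -0.  -5.1] M [ 0.06 -0.17 -0.05] w 9.9 g 30.0
```

Emit:
{"api": "step_arm", "payload": {"targets": [[[0.1,0.2,-0.4,0,0,0,0],[0,0,-0.6,0,0,0,0],[0,0,-0.6,0,0,0,0],[0,0,-0.4,0,0,0,0],[0,0,0,0,0,0,0]]]}}

```text
t: 16.02
ee_pos: [484.2, 204.2, 296.6]
orientation: [0.291, -3.124, 0.002]
ft_force: [-0.8, -0.9, -4.1]
width: 9.7
grasp_force: 30.0
```

```bash
python3 - <<'E'
from fit import *
st()
from workcell import get_image
import cv2
a=get_image("scene")["pixels"][190:310,130:250,::-1]
b=get_image("top")["pixels"][150:270,100:180,::-1]
cv2.imwrite("pics/h1.png",cv2.resize(np.hstack([a,b]),None,fx=4,fy=4,interpolation=cv2.INTER_CUBIC))
E
```

```text
t 16.025 pos [484.2 204.2 296.6] yaw_y 100.65 z [-0.0039 -0.0018 -1.    ] F [-0.8 -0.9 -4.1] M [ 0.06 -0.19 -0.01] w 9.7 g 30.0
```

View pics/h1.png

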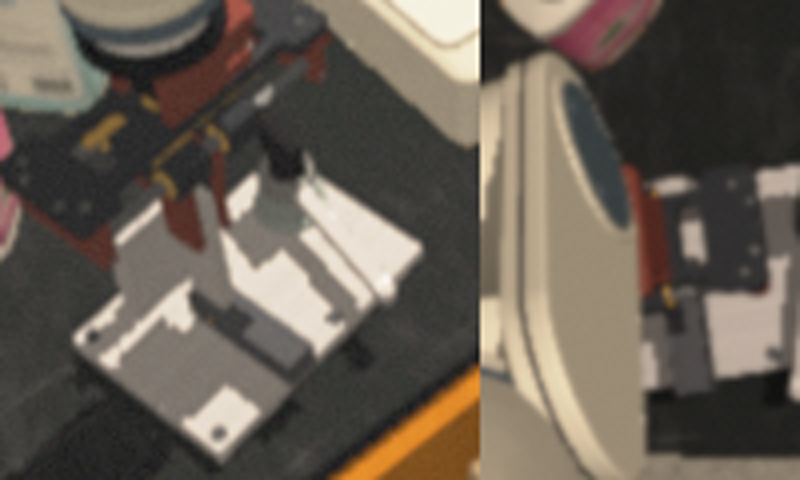

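The square hangs just above the plate, in front of the middle of the upright. Next I lower it and move forward.

Emit:
{"api": "step_arm", "payload": {"targets": [[[0,0,-0.14,0,0,0,0],[0,0,-0.12,0,0,0,0],[0.1,0.02,0,0,0,0,0],[0.1,0.02,0,0,0,0,0],[0.1,0.02,0,0,0,0,0]]]}}

```text
t: 16.75
ee_pos: [500.5, 208.5, 285.4]
orientation: [-0.293, 3.127, 0.0]
ft_force: [-0.4, 0.2, -4.4]
width: 9.6
grasp_force: 30.0
```

```bash
python3 -c "
from fit import *
st()"
```

```text
t 16.75 pos [500.5 208.5 285.4] yaw_y 100.7 z [ 6.e-04  2.e-04 -1.e+00] F [-0.4  0.2 -4.4] M [ 0.09 -0.16  0.06] w 9.6 g 30.0
```

Emit:
{"api": "step_arm", "payload": {"targets": [[[0.06,0.01,0,0,0,0,0],[0.04,0.01,0,0,0,0,0],[0,0,0,0,0,0,0],[0,0,0,0,0,0,0],[0,0,0,0,0,0,0]]]}}

```text
t: 17.38
ee_pos: [504.8, 209.3, 285.2]
orientation: [0.293, -3.128, 0.0]
ft_force: [0.4, -0.4, -5.0]
width: 9.7
grasp_force: 30.0
```

```bash
python3 -c "
from fit import *
st()"
```

```text
t 17.375 pos [504.8 209.3 285.2] yaw_y 100.71 z [-1.e-04 -1.e-04 -1.e+00] F [ 0.4 -0.4 -5. ] M [ 0.05 -0.19  0.02] w 9.7 g 30.0
```

Emit:
{"api": "step_arm", "payload": {"targets": [[[0.04,0.01,-0.02,0,0,0,0],[0.03,0,0,0,0,0,0],[0.03,0.01,0,0,0,0,0],[0,0,0,0,0,0,0],[0,0,0,0,0,0,0]]]}}

```text
t: 18.0
ee_pos: [509.1, 210.2, 284.6]
orientation: [0.292, -3.125, 0.001]
ft_force: [-6.1, -1.1, 5.9]
width: 9.8
grasp_force: 30.0
```

```bash
python3 -c "
from fit import *
st()"
```

```text
t 18.0 pos [509.1 210.2 284.6] yaw_y 100.69 z [-3.2e-03 -8.0e-04 -1.0e+00] F [-6.1 -1.1  5.9] M [-0.08  1.35  0.  ] w 9.8 g 30.0
```

Emit:
{"api": "step_arm", "payload": {"targets": [[[0.03,0,0,0,0,0,0],[0.03,0.01,0,0,0,0,0],[0,0,0,0,0,0,0],[0,0,0,0,0,0,0],[0,0,0,0,0,0,0]]]}}

```text
t: 18.62
ee_pos: [510.5, 210.4, 284.6]
orientation: [0.292, -3.12, 0.002]
ft_force: [-15.1, -2.0, 15.4]
width: 10.0
grasp_force: 30.0
```

```bash
python3 -c "
from fit import *
st()"
```

```text
t 18.625 pos [510.5 210.4 284.6] yaw_y 100.69 z [-0.0076 -0.0018 -1.    ] F [-15.1  -2.   15.4] M [-0.09  2.44 -0.02] w 10.0 g 30.0
```

Emit:
{"api": "step_arm", "payload": {"targets": [[[0,0,0.03,0,0,0,0],[0,0,0,0,-0.1,0,0],[0,0,0,0,0,0,0],[0,0,0,0,0,0,0],[0,0,0,0,0,0,0]]]}}

```text
t: 19.25
ee_pos: [509.8, 210.5, 284.7]
orientation: [0.292, -3.124, 0.003]
ft_force: [-13.4, 0.5, 4.5]
width: 9.7
grasp_force: 30.0
```

```bash
python3 - <<'E'
from fit import *
st()
from workcell import get_image
import cv2
a=get_image("scene")["pixels"][215:290,140:240,::-1]
cv2.imwrite("pics/h2.png",cv2.resize(a,None,fx=8,fy=8,interpolation=cv2.INTER_CUBIC))
E
```

```text
t 19.25 pos [509.8 210.5 284.7] yaw_y 100.68 z [-0.0035 -0.0023 -1.    ] F [-13.4   0.5   4.5] M [0.39 2.63 0.06] w 9.7 g 30.0
```

View pics/h2.png

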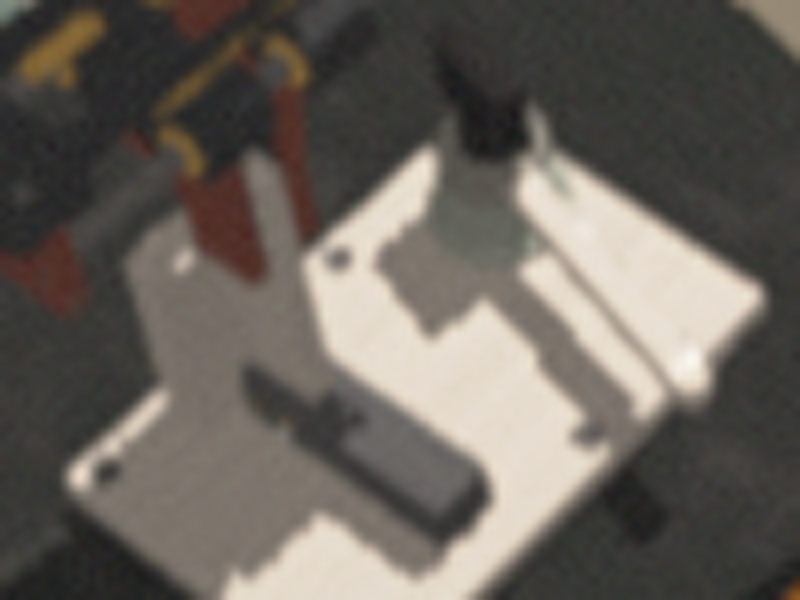

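The square's blade is against the upright and the stock is flat on the plate. The push is 13 N, with about 9 N on the plate. I hold one call to check it stays steady.

Emit:
{"api": "step_arm", "payload": {"targets": [[[0.02,0,0,0,0,0,0],[0,0,-0.01,0,0,0,0],[0,0,0,0,0,0,0],[0,0,0,0,0,0,0],[0,0,0,0,0,0,0]]]}}

```text
t: 19.92
ee_pos: [510.1, 210.5, 284.7]
orientation: [0.292, -3.123, 0.003]
ft_force: [-18.7, 0.7, 12.4]
width: 10.1
grasp_force: 30.0
```

```bash
python3 - <<'E'
from fit import *
st()
H=[523.1,213.0,0.1865,16]
c=lambda x,y:np.array([(x+.5)/8-.5+140,(y+.5)/8-.5+215])
print(proj("scene",world(H,[(-85,-11,22),(-85,11,22),(-85,11,0)])),c(490,478),c(440,520),c(440,545))
E
```

```text
t 19.925 pos [510.1 210.5 284.7] yaw_y 100.68 z [-0.0051 -0.0024 -1.    ] F [-18.7   0.7  12.4] M [0.39 3.35 0.02] w 10.1 g 30.0
[[199.58096745 273.27422049]
 [193.11252969 279.72958716]
 [194.16026222 284.67197211]] [200.8125 274.3125] [194.5625 279.5625] [194.5625 282.6875]
```

```bash
python3 -c "
from workcell import ctrl
print(ctrl.close_job())"
```

```text
the job is handed in; nothing more can be done
None
```

I handed the job in; the hand-in returned no verdict. The knob was pressed, turned to its end stop and let up, and the larger square is gripped in the corner at about 19 N toward the upright and an estimated 17 N on the plate; no contact with the bystanders was seen.

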